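# Re-grip a glue syringe and rack it nozzle-down

## Robot

A 6-joint arm with a two-finger parallel gripper is mounted at the origin on a cart in front of the work surface, level with it; the furniture and walls round the work are solid. World frame = base frame: x ahead of the robot, y to its left, z up, the work surface at z = 0. Lengths are in m, angles in rad, forces in N, time in s.
With the tool pointing down it reaches from about 0.35 to 0.875 m from the base axis. Payload 4.2 kg.
Tool frame: the origin (TCP) lies midway between the tips of the shut fingers; the grasp point (between the pads) lies 19 mm behind it; z points along the fingers, y is the line along which they close (so a half turn about z gives the same grasp; the last joint's range is limited). The gripper opens to 87 mm and grips with 3 to 60 N. Pads are 19 mm wide; open, the fingers measure 117 mm over their backs; the gripper's body (75 mm by 190 mm) begins 51 mm behind the grasp point.
Start: joints at [-0.992, 0.385, 0.008, 0, -1.194, -0.259], TCP at [0.197, -0.593, 0.223] pointing down, gripper open.
Joint ranges: [-3.14, 3.14], [-1.21, 2.06], [-1.07, 1.41], [-3.16, 2.05], [-2.99, -0.16], [-3.1, 3.1]. Speed limits (rad/s): [2.79, 2.79, 3.14, 3.14, 3.14, 3.14].

## Interface

Orientations are given as a unit quaternion [x, y, z, w].
In Python, from cell import r, optics, models gives the robot as it stands.
- The arm moves only by the shell command python3 -m inch 'ROWS' [OPENING] [FORCE]. ROWS is JSON, a list of rows, each an object with "xyz": the shift along the tool's x, y, z in mm, a list of three; "rot": the turn, a rotation vector about the tool's x, y, z in rad, a list of three. A call has 1 to 8 rows; each row shifts and turns the commanded pose from where the row before left it, along the tool's axes as they then stand; what a row does not reach is not made up. A row lasts 1/8 s, in which the tool goes at most 62.5 mm and 10.7 degrees, less where a joint would pass 70% of its speed; a pose out of reach is approached as far as the arm can. A call with a gripper value outside its range is refused whole. OPENING is the opening in per cent of the stroke, from 0 (shut) to 100 (fully open), set as the call begins (- or left out, the last holds). The fingers move at their own pace and stop on an object; FORCE is the grip in N (left out, the last holds). Time passes only in rows, so rows that do not move let the fingers close. It gives the time, the measured TCP pose, the force, the opening and the grip force at its end, in the units of the state.
- r.read_state(): the state, without advancing time (a new reading comes with each control period).
- optics.camera(name): name is "scene" or "side" or "wrist"; returns the picture (480x640x3 uint8, red, green, blue); there is no depth.
- optics.camera_model(name): a dict with "fov_y" (degrees; the focal length in pixels is half the picture's height over the tangent of half this angle, whatever the lens; pixels are square), "cx", "cy" (the principal point, pixels), "extrinsics" (4x4, takes a point from camera to world coordinates); the wrist camera has in their place "tool_from_camera" (4x4, takes a point from camera to tool coordinates, whose origin is the TCP and whose axes are the flange's). Camera axes: x right, y up, looking along -z (the intrinsics and any distortion apply to the point x, -y, -z); pixel columns grow to the right and rows downward; lengths in m; the calibration is good to about 2 mm. A picture is of the moment at which its call begins: read the wrist's pose just before it. camera_model takes no time and is no camera call.
- r.sign_off(): hands the job in; it is judged then, once.
Trained networks look in the newest picture that a camera, given by its name, has taken for a name from the list of things; names that differ only in an ending like _2 or _b are one class to them, and where a whole thing is asked for, a point or a joint stands for the part that bears it (a point fixed in the world has none). Each returns a list of dicts, best first, with "score" (0 to 1); they miss things now and then, are a little off and sometimes report something else, mostly with a low value. They report only what shows in the picture. A call takes as long as a camera call. They do not tell look-alikes from the thing itself.
- models.find_in(camera, name): "extent" ([left, top, right, bottom] as shares, 0 to 1, of the picture: columns of its width, rows of its height, round what is visible of it).
- models.outline_of(camera, name): "region" (480x640 bool, what is visible of it) and "extent" ([left, top, right, bottom] as shares, 0 to 1, of the picture: columns of its width, rows of its height, round what is visible of it).
- models.mark_of(camera, name): "at" ([row, column] as shares, 0 to 1, of the picture: columns of its width, rows of its height: a listed point, or the origin of a listed thing).
The state is a dict: "time": time; "qpos": joint angles; "qd": joint speeds; "effort": joint torques, N m; "eef_pos": TCP position; "eef_rot": TCP orientation; "ft_force": force on the tool from outside, world axes, zero at the start; "moment": the same for the moment, N m; "opening": opening from 0.0 (shut) to 1.0 (fully open); "finger_force": force on a finger pad.
Only numpy, scipy, OpenCV 4.12 (cv2) and the standard library are available. Lean on these libraries where they do the work, as an engineer would, in place of code of your own. Each camera call takes 0.05 s, during which the arm holds its last target. There are 200 camera calls.

## Task

Lay the glue syringe in the sloping green rest, plunger end uppermost, and let go of it there so that you can take it with a new grip; then hang it upright, nozzle down, in the grey forked holder with its blue flange lying on both prongs, and let go. Lastly turn the black ball knob to swing the brass gate fully closed across the mouth of the fork, without disturbing the two bottles and the jar that stand behind.

Things in the scene. Friction and masses are not known exactly. Their poses are not given: they have to be found in the camera images.
- syringe: Loose capped glue syringe, 40 g, at first lying on the bench. Origin on its axis in the white barrel (18 mm diameter, own x = -44 to +40 mm), near its balance point; +x runs to the plunger end. Blue plunger (11 mm, thumb disc 18 mm) ends at x = +56; nozzle (8 mm) and orange cap (12 mm) end at x = -78.
- syringe_flange (a point): Point on the syringe's axis at the nozzle-side face of its blue finger flange, (40, 0, 0) mm in its frame. The flange is 4 mm thick, 46 mm from wing tip to wing tip along the syringe's y, 18 mm along its z, so the syringe lies flat with its wings level.
- rest: Fixed sloping rest: green base 120x70x8 mm, two green V saddles on an aluminium spine. Origin at bench level under the seat's middle; +x points to the high side (away from the robot at yaw 0). A syringe in it lies in the rest's x-z plane and rises at 45 degrees towards +x; its flange bears on the upper face of the upper saddle, which stops it from sliding down.
- rest_seat (a point): Where syringe_flange lies when seated in the rest: (28.3, 0, 120.3) mm in the rest's frame.
- rest_mid (a point): Where the syringe's origin lies when seated: (0, 0, 92) mm in the rest's frame. The saddles, 6 mm thick and 32 mm wide, are centred 37 mm up and down the slope from here and reach no higher than the syringe's axis; between them the barrel is free on both sides and for 15 mm beneath, above a spine 12 mm wide.
- holder: Fixed grey forked holder: base 130x150x8 mm, column (from x = +38 mm), fork plate 6 mm thick with its top 140 mm up. Origin at bench level under the hanging point. The slot runs along x, open to -x (to the robot at yaw 0): 24 mm wide, prongs 16 mm wide, tips at x = -10, slot end x = +14. The syringe enters upright from -x, barrel in the slot, flange above the prongs.
- holder_seat (a point): Where syringe_flange lies when the syringe hangs in the fork: (0, 0, 140) mm in the holder's frame. The wings then lie along the holder's y and the cap ends 22 mm above the bench.
- gate (a joint): Angle of the brass L-shaped gate, on a vertical pivot at (15, 60) mm in the holder's frame. 0 = closed against a stop, its bar across the slot's mouth at x = -20 mm, 143 to 149 mm up; at most 1.45 rad open. Grows clockwise seen from above (the bar swings out to the robot and to +y), so turn the knob anticlockwise to close. Stays where left (friction 0.03 N m).
- knob_center (a point): Centre of the smooth black ball knob, 32 mm diameter, fixed to the gate on its pivot axis, 190 mm above the bench, on a 10 mm stem. Fingers slip off unless they close across its widest part, level with this point.
- slate_bottle: Blue-grey squeeze bottle with a nozzle, 37 mm diameter, 109 mm tall, standing loose. Leave alone. Origin at its foot.
- bronze_jar: Bronze jar with a black lid, 48 mm diameter, 66 mm tall, standing loose. Leave alone. Origin at its foot.
- dropper_bottle: Amber dropper bottle, 33 mm diameter, 96 mm tall, standing loose. Leave alone. Origin at its foot.
Things that resemble listed ones, but are neither listed nor needed, are in the scene too. What is shaped like the syringe but purple is not meant. Several things have the shape of the holder; the one meant has the colours described above.

How it is judged:
On the way, in this order (a step that is already met when the one before it is completed fails the run):
1. the syringe lies in the sloping rest, plunger end up, let go (distance between syringe_flange and rest_seat below 0.014 m and distance between syringe and rest_mid below 0.014 m and contact force between syringe and rest above 0.05 N and contact force between the fingers and syringe below 0.05 N and linear speed of syringe below 0.03 m/s), for 0.2 s.
2. the syringe hangs upright in the fork, nozzle down, flange on the prongs, let go, the gate still open (distance between syringe_flange and holder_seat below 0.012 m and angle between syringe's own x axis and vertical below 0.12 rad and contact force between syringe and holder above 0.05 N and contact force between the fingers and syringe below 0.05 N and linear speed of syringe below 0.03 m/s and value of joint gate above 0.7 rad), for 0.2 s.
3. the gate is being turned by the ball knob (contact force between the fingers and gate_c4 above 0.5 N and value of joint gate below 0.6 rad), for 0.04 s.
At the end, for the whole second after the job is handed in: The syringe hangs at rest in the fork, released: its flange point within 12 mm of the holder's seat and its axis within 0.12 rad of vertical, plunger up; the gate is within 0.12 rad of fully closed (distance between syringe_flange and holder_seat below 0.012 m and angle between syringe's own x axis and vertical below 0.12 rad and contact force between syringe and holder above 0.05 N and contact force between the fingers and syringe below 0.05 N and linear speed of syringe below 0.03 m/s and value of joint gate below 0.12 rad); the robot touches nothing.
It fails at once if a bottle or the jar behind is moved by more than 30 mm (distance of any of slate_bottle, bronze_jar, dropper_bottle from where it was at the start of the episode above 0.03 m).
It also fails if it takes over 64 s, if anything falls off the work surface, if the arm or the gripper's body presses on something with over 40 N, if the wrist force passes 120 N, or if a joint passes its speed limit or range.

## Working session

There is one attempt and no reset: what is moved stays moved. The work goes in short steps, Python scripts to look and compute and a shell command to move; the robot and the scene stay as the last step left them, time stands still between calls to the robot, and variables do not carry over. Pictures are saved under pics/ and viewed, at most 10 in all, crops included, and the job is handed in when it is done.

```bash
ls; mkdir -p pics; python3 - <<'E'
from cell import r,optics,models
import cv2,json
for c in ["scene","side"]:
    im=optics.camera(c); cv2.imwrite(f"pics/{c}0.png",im[...,::-1])
    m=optics.camera_model(c); print(c,m)
    for n in ["syringe","rest","holder","knob_center","gate","slate_bottle","bronze_jar","dropper_bottle"]:
        print(n,[(round(d['score'],2),[round(d['extent'][i]*(640,480)[i%2]) for i in range(4)]) for d in models.find_in(c,n)[:4]],[(round(d['score'],2),round(d['at'][0]*480,1),round(d['at'][1]*640,1)) for d in models.mark_of(c,n)[:4]])
print(optics.camera_model("wrist")); print(r.read_state())
E
```

```text
pics
scene {'fov_y': 55.24354489354617, 'cx': 330.3995149764953, 'cy': 231.1091734606641, 'extrinsics': array([[-0.69168238,  0.4621684 , -0.55495571, -0.06125025],
       [-0.72207786, -0.45679901,  0.51955581,  0.67189897],
       [-0.01338094,  0.76008883,  0.6496814 ,  0.85130644],
       [ 0.        ,  0.        ,  0.        ,  1.        ]])}
syringe [(0.94, [371, 270, 419, 298]), (0.61, [417, 202, 445, 232])] [(0.62, 281.5, 392.4), (0.6, 217.3, 429.9)]
rest [(0.95, [346, 207, 395, 254]), (0.17, [266, 242, 304, 277])] [(0.56, 242.1, 375.0)]
holder [(0.97, [170, 303, 260, 412]), (0.71, [253, 238, 326, 326])] [(0.91, 291.0, 298.1), (0.89, 367.0, 229.4), (0.25, 245.0, 270.3)]
knob_center [(0.84, [265, 240, 306, 278]), (0.63, [170, 319, 226, 349])] [(0.93, 328.5, 177.1), (0.63, 247.9, 272.7)]Traceback (most recent call last):
  File "<stdin>", line 7, in <module>
ValueError: it knows: bronze_jar, dropper_bottle, holder, holder_seat, knob_center, rest, rest_mid, rest_seat, slate_bottle, syringe, syringe_flange
```

```bash
python3 - <<'E'
from cell import r,optics,models
import cv2,json
for c in ["scene","side"]:
    im=optics.camera(c); cv2.imwrite(f"pics/{c}0.png",im[...,::-1])
    if c=="side": print(optics.camera_model(c))
    for n in ["syringe","syringe_flange","rest","rest_seat","rest_mid","holder","holder_seat","knob_center","slate_bottle","bronze_jar","dropper_bottle"]:
        print(n,[(round(d['score'],2),[round(d['extent'][i]*(640,480)[i%2]) for i in range(4)]) for d in (models.find_in(c,n) if n in("syringe","rest","holder") else [])[:4]],[(round(d['score'],2),round(d['at'][0]*480,1),round(d['at'][1]*640,1)) for d in models.mark_of(c,n)[:4]])
print(optics.camera_model("wrist")); print(r.read_state())
E
```

```text
syringe [(0.65, [370, 267, 418, 299]), (0.52, [417, 203, 444, 234])] [(0.9, 283.5, 389.6)]
syringe_flange [] [(0.67, 277.9, 378.8), (0.47, 210.0, 424.9)]
rest [(0.85, [346, 205, 395, 253])] []
rest_seat [] [(0.9, 204.5, 366.0)]
rest_mid [] [(0.6, 215.2, 378.7)]
holder [(0.87, [250, 238, 324, 324]), (0.68, [170, 301, 260, 409])] [(0.77, 362.5, 225.1), (0.67, 203.1, 366.8), (0.56, 289.6, 293.4)]
holder_seat [] [(0.74, 246.7, 293.4), (0.64, 322.3, 210.7)]
knob_center [] [(0.57, 245.0, 269.3)]
slate_bottle [] [(0.86, 204.5, 367.2), (0.7, 241.7, 312.5)]
bronze_jar [] [(0.57, 242.4, 315.2)]
dropper_bottle [] [(0.77, 216.0, 336.2), (0.44, 290.7, 298.7)]
{'fov_y': 43.031748022131005, 'cx': 326.0696334346174, 'cy': 248.25119521868288, 'extrinsics': array([[ 0.99956743, -0.00750654, -0.02843609,  0.52510651],
       [-0.02031209,  0.52303625, -0.85206837, -1.12624817],
       [ 0.02126919,  0.85227738,  0.52265752,  0.89011649],
       [ 0.        ,  0.        ,  0.        ,  1.        ]])}
syringe [(0.96, [224, 300, 280, 317]), (0.69, [261, 390, 328, 420]), (0.2, [295, 293, 350, 354])] [(0.88
[... 1144 characters left out ...]
0000000e+00]])}
{'time': 2.0, 'qpos': array([-9.92404889e-01,  3.84657947e-01,  7.90109660e-03, -2.34328284e-06,
       -1.19401902e+00, -2.58596423e-01]), 'qd': array([-0.00101463,  0.00043374, -0.00114884, -0.00061497, -0.00036872,
        0.00086766]), 'effort': array([ 1.78889718e-04, -3.90457356e+01,  1.87619466e+01,  4.22446042e+00,
        1.54741528e-02, -2.61556494e-05]), 'eef_pos': array([ 0.19649389, -0.59327849,  0.22257557]), 'eef_rot': array([-1.59216597e-01,  9.87243676e-01, -8.90449896e-06,  5.15278976e-06]), 'ft_force': array([ 0.34281353,  0.17386819, -0.17904485]), 'moment': array([-0.02232543,  0.00705725,  0.00819336]), 'finger_force': 0.0, 'opening': 0.9979083342915224}
```

View pics/scene0.png

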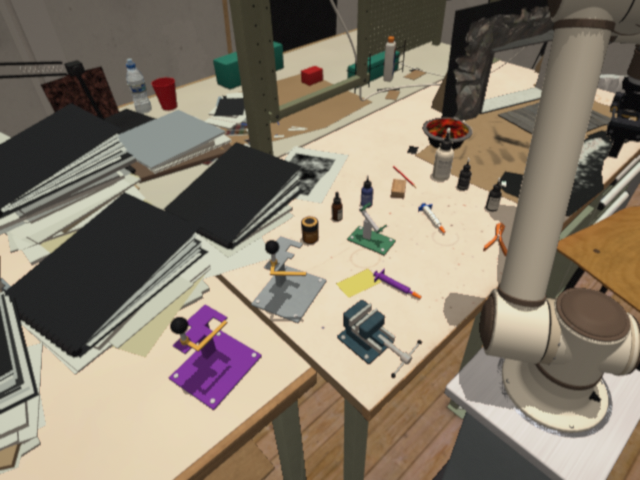

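View pics/side0.png

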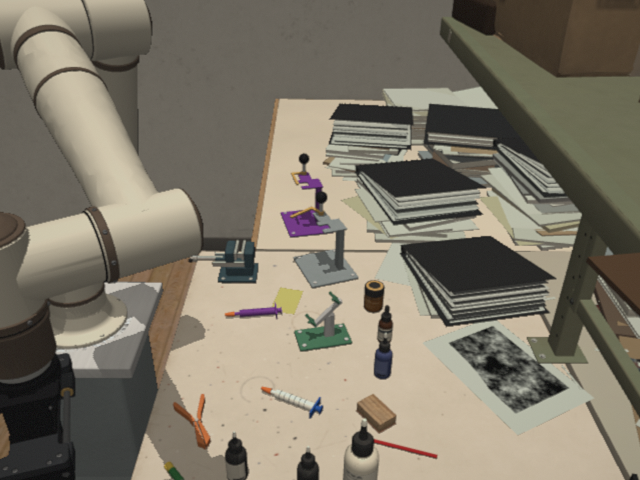

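The syringe with white barrel is at scene (430,217) / side (295,404); the green rest is at scene (371,232) / side (322,322). The grey holder is at scene (290,283) / side (325,260), with the gate open. The purple syringe and purple holder are decoys. I'll triangulate and enlarge these.

```bash
cat > h.py <<'E'
import numpy as np,cv2
from cell import r,optics,models
from scipy.spatial.transform import Rotation as R
from scipy.optimize import least_squares
def cam(c,st=None):
    m=optics.camera_model(c)
    if c=="wrist":
        st=st or r.read_state(); T=np.eye(4);T[:3,:3]=R.from_quat(st["eef_rot"]).as_matrix();T[:3,3]=st["eef_pos"]
        E=T@np.array(m["tool_from_camera"])
    else: E=np.array(m["extrinsics"])
    return (240/np.tan(np.radians(m["fov_y"]/2)),m["cx"],m["cy"],E)
def proj(C,P):
    f,cx,cy,E=C; p=(np.atleast_2d(P)-E[:3,3])@E[:3,:3]
    return np.c_[cx+f*p[:,0]/-p[:,2],cy-f*p[:,1]/-p[:,2]]
def tri(obs):  # [(C,(u,v))]
    s=least_squares(lambda P:np.concatenate([(proj(C,P)[0]-uv) for C,uv in obs]),[.6,0,.1]); return s.x,np.sqrt(2*s.cost)
def onz(C,uv,z):
    f,cx,cy,E=C; d=E[:3,:3]@np.array([(uv[0]-cx)/f,-(uv[1]-cy)/f,-1]); return E[:3,3]+d*(z-E[2,3])/d[2]
E
python3 - <<'E'
from h import *
print(optics.camera_model("scene").keys())
S,D=cam("scene"),cam("side")
for n,a,b in [("syr",(429.9,217.3),(296.4,403.4)),("flange",(424.9,210),(313.1,406.4)),("rest",(375,242.1),(316.9,336.3)),("seat",(366,204.5),(327.3,291.2)),("mid",(378.7,215.2),(317.4,306.2)),("holder",(293.4,289.6),(321.7,272.5)),("hseat",(293.4,246.7),(322.7,225)),("knob",(271,246.5),(319.8,200.8))]:
    print(n,*np.round(tri([(S,a),(D,b)])[0],4),tri([(S,a),(D,b)])[1].round(1), onz(S,a,0).round(3),onz(D,b,0).round(3))
s=cv2.imread("pics/scene0.png");d=cv2.imread("pics/side0.png")
def crop(i,x,y,w,h): return cv2.resize(i[y:y+h,x:x+w],(400,300),interpolation=cv2.INTER_CUBIC)
cv2.imwrite("pics/m1.png",np.vstack([np.hstack([crop(s,245,230,92,69+0),crop(d,280,185,140,105)]),np.hstack([crop(s,340,195,110,66*110//88),crop(d,250,290,140,105)])]))
E
```

```text
dict_keys(['fov_y', 'cx', 'cy', 'extrinsics'])
syr 0.5036 -0.261 -0.0002 0.6 [ 0.505 -0.261 -0.   ] [ 0.503 -0.262  0.   ]
flange 0.5354 -0.2739 0.0042 0.6 [ 0.537 -0.279  0.   ] [ 0.536 -0.269  0.   ]
rest 0.5441 -0.0614 0.0036 0.7 [ 0.545 -0.064 -0.   ] [ 0.545 -0.056  0.   ]
seat 0.5682 -0.0506 0.1228 1.9 [ 0.68  -0.173  0.   ] [ 0.572  0.119 -0.   ]
mid 0.544 -0.0694 0.0941 0.6 [ 0.618 -0.161  0.   ] [0.547 0.056 0.   ]
holder 0.5643 0.2106 -0.0016 2.8 [0.569 0.212 0.   ] [0.56  0.203 0.   ]
hseat 0.5611 0.2042 0.1436 1.0 [0.69  0.109 0.   ] [0.566 0.457 0.   ]
knob 0.5571 0.2649 0.1833 3.1 [0.734 0.153 0.   ] [0.559 0.615 0.   ]
```

View pics/m1.png

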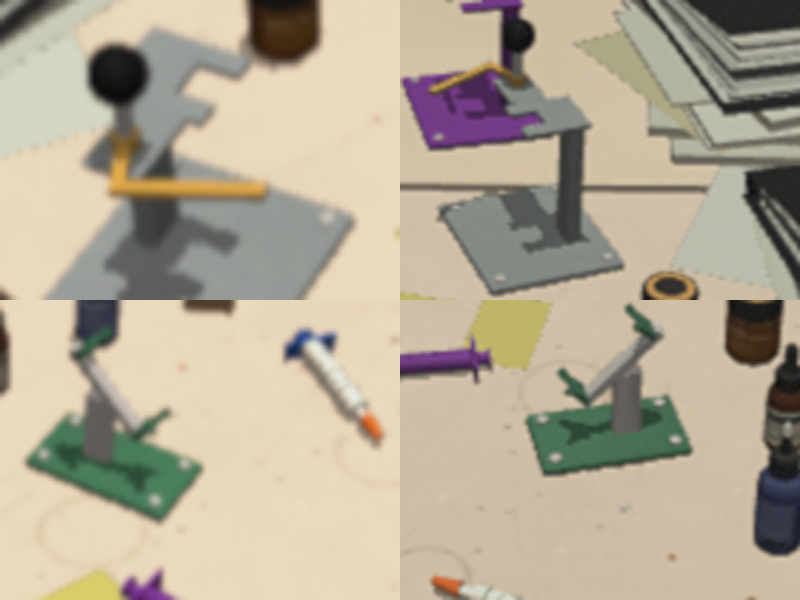

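```bash
python3 - <<'E'
from h import *
S,D=cam("scene"),cam("side")
for n,C,L in [("restD",D,[(294.5,331.3),(348,324.3),(351.5,342.2),(300.8,349.5)]),("restS",S,[(347.4,238),(359.8,225.9),(395.6,240.4),(384,253.5)]),("holdD",D,[(294,257.8),(333.5,250.8),(357.7,276.7),(314,286)])]:
    P=np.array([onz(C,u,.008)[:2] for u in L]); e=np.roll(P,-1,0)-P
    print(n,P.round(3).tolist(),P.mean(0).round(4),np.hypot(*e.T).round(3),np.degrees(np.arctan2(e[:,1],e[:,0])).round(1))
# marks of gated obstacles
for n,C,u in [("jar",S,(310,243)),("amber",S,(336,220)),("blue",S,(366,206)),("jarD",D,(373,308)),("vise",D,(238,278)),("book",D,(450,320))]: print(n,onz(C,u,0).round(3))
print("syr nozzle/plunger", [onz(S,u,.009).round(3) for u in [(443.5,230),(420,205)]],[onz(D,u,.009).round(3) for u in [(263,389.5),(321,409)]])
E
```

```text
restD [[0.494, -0.049], [0.617, -0.023], [0.621, -0.086], [0.509, -0.111]] [ 0.5605 -0.067 ] [0.125 0.063 0.115 0.064] [  11.9  -85.9 -167.5  103.8]
restS [[0.605, -0.016], [0.616, -0.078], [0.504, -0.103], [0.492, -0.041]] [ 0.5543 -0.0594] [0.064 0.115 0.064 0.115] [ -79.3 -167.5  101.1   12.5]
holdD [[0.486, 0.261], [0.593, 0.299], [0.652, 0.173], [0.539, 0.13]] [0.5675 0.2156] [0.114 0.139 0.121 0.142] [  19.1  -65.1 -159.2  112.1]
jar [0.669 0.067 0.   ]
amber [ 0.691 -0.055  0.   ]
blue [ 0.675 -0.168  0.   ]
jarD [0.681 0.05  0.   ]
vise [0.343 0.175 0.   ]
book [0.86  0.005 0.   ]
syr nozzle/plunger [array([ 0.437, -0.232,  0.009]), array([ 0.556, -0.278,  0.009])] [array([ 0.436, -0.233,  0.009]), array([ 0.551, -0.285,  0.009])]
```

```bash
python3 - <<'E'
from h import *
S,D=cam("scene"),cam("side")
g=lambda C,t,o,s,z:onz(C,(o[0]+t[0]/s,o[1]+t[1]/s),z).round(3)
a=((245,230),4.348); b=((280,185),2.857)
print("gate corner,end S",g(S,(118,186),*a,.146),g(S,(265,190),*a,.146))
print("gate D pivot/corner/end",[g(D,(x-400,y),*b,.146) for x,y in [(522,80),(490,66),(432,90)]])
print("prong tips S", [g(S,t,*a,.14) for t in [(247,68),(212,110)]])
print("plate D", [g(D,(x-400,y),*b,.14) for x,y in [(550,80),(588,125),(522,103)]])
print("knob",onz(S,(271.9,247),.19).round(3),onz(D,(321,197.4),.19).round(3))
E
```

```text
gate corner,end S [0.53  0.292 0.146] [0.477 0.242 0.146]
gate D pivot/corner/end [array([0.56 , 0.261, 0.146]), array([0.532, 0.287, 0.146]), array([0.48 , 0.24 , 0.146])]
prong tips S [array([0.555, 0.186, 0.14 ]), array([0.544, 0.22 , 0.14 ])]
plate D [array([0.586, 0.272, 0.14 ]), array([0.617, 0.19 , 0.14 ]), array([0.56 , 0.229, 0.14 ])]
knob [0.554 0.268 0.19 ] [0.555 0.263 0.19 ]
```

```bash
python3 -m inch '[{"xyz":[-49,27,12],"rot":[0,0,0]},{"xyz":[-49,27,12],"rot":[0,0,0]},{"xyz":[-49,27,12],"rot":[0,0,0]},{"xyz":[-49,27,12],"rot":[0,0,0]},{"xyz":[-49,27,12],"rot":[0,0,0]},{"xyz":[-49,27,12],"rot":[0,0,0]},{"xyz":[-49,27,12],"rot":[0,0,0]},{"xyz":[-49,27,12],"rot":[0,0,0]}]' 60 20
python3 -m inch '[{"xyz":[0,0,0],"rot":[0,0,0.18]},{"xyz":[0,0,0],"rot":[0,0,0.18]},{"xyz":[0,0,0],"rot":[0,0,0.18]},{"xyz":[0,0,0],"rot":[0,0,0.18]},{"xyz":[0,0,0],"rot":[0,0,0]}]'
python3 - <<'E'
from h import *
C=cam("wrist");im=optics.camera("wrist");cv2.imwrite("pics/w1.png",im[...,::-1]);print(r.read_state()["qpos"].round(3))
for n in ["syringe","syringe_flange"]:
    for d in models.mark_of("wrist",n)[:3]:
        u=(d["at"][1]*640,d["at"][0]*480);print(n,round(d["score"],2),np.round(u),onz(C,u,.009).round(4))
for d in models.outline_of("wrist","syringe")[:2]:
    v,u=np.nonzero(d["region"]); 
    if len(u)<50: continue
    P=np.array([onz(C,(a,b),.009)[:2] for a,b in zip(u[::5],v[::5])]);m=P.mean(0);w=np.linalg.svd(P-m)[2][0] if len(P)<4000 else np.linalg.eigh(np.cov(P.T))[1][:,1]
    t=(P-m)@w;print(d["score"],m.round(4),np.degrees(np.arctan2(w[1],w[0])).round(1),(m+w*t.min()).round(4),(m+w*t.max()).round(4))
E
```

```text
time: 3.0
eef_pos: [0.502, -0.2636, 0.1265]
eef_rot: [-0.159, 0.987, -0.0, 0.0]
ft_force: [-0.3, -0.1, -0.2]
opening: 0.598
finger_force: 0.0
time: 3.62
eef_pos: [0.5008, -0.265, 0.1267]
eef_rot: [0.198, 0.98, -0.0, 0.0]
ft_force: [0.7, 0.2, 0.4]
opening: 0.604
finger_force: 0.0
[-0.201  0.374 -0.27   0.    -0.926 -1.767]
syringe 0.76 [323. 232.] [ 0.5009 -0.2591  0.009 ]
syringe_flange 0.65 [318. 286.] [ 0.5365 -0.2775  0.009 ]
0.65 [ 0.4986 -0.2589] -25.9 [ 0.4308 -0.2259] [ 0.5538 -0.2857]
```

View pics/w1.png

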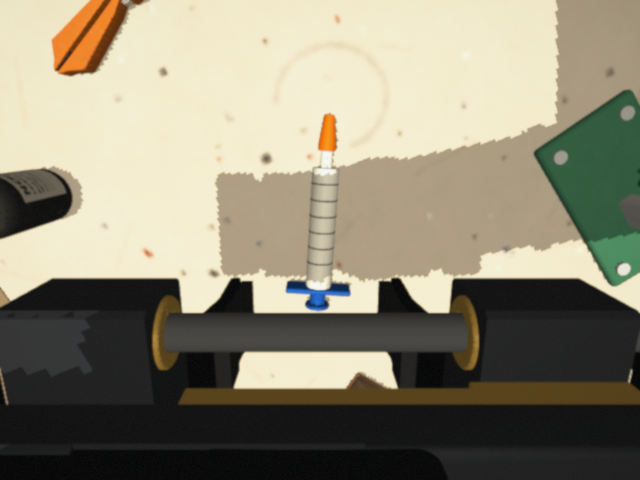

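The wrist view shows the white syringe from its cap at (328,115) to its thumb disc at (317,305), centred between the fingers. Grasping it now.

```bash
python3 -m inch '[{"xyz":[0,0,0],"rot":[0,0,0.054]},{"xyz":[1,5,40],"rot":[0,0,0]},{"xyz":[0,0,40],"rot":[0,0,0]},{"xyz":[0,0,30],"rot":[0,0,0]},{"xyz":[0,0,12],"rot":[0,0,0]},{"xyz":[0,0,0],"rot":[0,0,0]}]'
python3 -m inch '[{"xyz":[0,0,0],"rot":[0,0,0]},{"xyz":[0,0,0],"rot":[0,0,0]},{"xyz":[0,0,0],"rot":[0,0,0]},{"xyz":[0,0,0],"rot":[0,0,0]},{"xyz":[0,0,0],"rot":[0,0,0]}]' 0 20
```

```text
time: 4.58
eef_pos: [0.5019, -0.2601, 0.0043]
eef_rot: [0.225, 0.974, -0.0, -0.001]
ft_force: [-0.7, -0.4, -0.4]
opening: 0.597
finger_force: 0.0
time: 5.2
eef_pos: [0.5021, -0.2601, 0.0049]
eef_rot: [0.225, 0.974, -0.0, 0.0]
ft_force: [-0.0, 0.7, 2.3]
opening: 0.198
finger_force: 20.0
```

```bash
python3 -m inch '[{"xyz":[0,0,-30],"rot":[0,0,0]},{"xyz":[0,0,-60],"rot":[0,0,0]},{"xyz":[0,0,-60],"rot":[0,0,-0.166]},{"xyz":[0,0,-60],"rot":[0,0,-0.166]},{"xyz":[0,0,-40],"rot":[0,0,-0.166]},{"xyz":[0,0,0],"rot":[0,0,-0.166]},{"xyz":[20,40,0],"rot":[0,0,0]},{"xyz":[20,40,0],"rot":[0,0,0]}]'
python3 -m inch '[{"xyz":[0,0,0],"rot":[0,0,0]},{"xyz":[0,0,0],"rot":[0,0,0]}]'
python3 - <<'E'
from h import *
st=r.read_state();C=cam("wrist",st);im=optics.camera("wrist");cv2.imwrite("pics/w2.png",im[...,::-1]);print(st["eef_pos"],st["qpos"].round(3))
for n,z in [("rest",0),("rest_seat",.1203),("rest_mid",.092)]:
    for d in models.mark_of("wrist",n)[:3]:
        u=(d["at"][1]*640,d["at"][0]*480);print(n,round(d["score"],2),np.round(u),onz(C,u,z).round(4))
E
```

```text
time: 6.2
eef_pos: [0.4453, -0.1895, 0.2539]
eef_rot: [-0.104, 0.995, 0.0, -0.0]
ft_force: [0.8, -0.1, 0.7]
opening: 0.199
finger_force: 20.0
time: 6.45
eef_pos: [0.4466, -0.1902, 0.2548]
eef_rot: [-0.105, 0.994, -0.0, 0.0]
ft_force: [-0.4, 0.7, -0.5]
opening: 0.198
finger_force: 20.0
[ 0.44658518 -0.19021137  0.25482526] [-0.067  0.12  -0.269  0.    -1.18  -1.294]
```

View pics/w2.png

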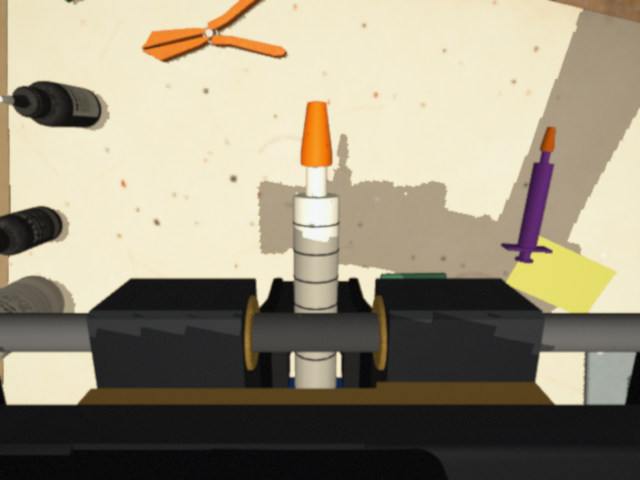

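```bash
python3 -m inch '[{"xyz":[-56,-12,-5],"rot":[0,0,0]},{"xyz":[-56,-12,-5],"rot":[0,0,0]},{"xyz":[-56,-12,-5],"rot":[0,0,0]},{"xyz":[0,0,0],"rot":[0,0,0]},{"xyz":[0,0,0],"rot":[0,0,0]}]'
python3 - <<'E'
from h import *
st=r.read_state();C=cam("wrist",st);im=optics.camera("wrist");cv2.imwrite("pics/w3.png",im[...,::-1]);print(st["eef_pos"],st["eef_rot"],st["qpos"].round(3))
for n,z in [("rest",0),("rest_seat",.1203),("rest_mid",.092)]:
    for d in models.mark_of("wrist",n)[:3]:
        u=(d["at"][1]*640,d["at"][0]*480);print(n,round(d["score"],2),np.round(u),onz(C,u,z).round(4))
E
```

```text
time: 7.28
eef_pos: [0.6178, -0.1907, 0.2682]
eef_rot: [-0.104, 0.995, 0.0, -0.001]
ft_force: [-0.7, 0.9, -0.1]
opening: 0.198
finger_force: 20.0
[ 0.61783301 -0.19073183  0.26822799] [-1.04429771e-01  9.94531541e-01  2.26382498e-04 -1.17689004e-03] [-0.05   0.398  0.143 -0.    -1.318 -1.312]
rest 0.77 [454. 158.] [ 0.5454 -0.061   0.    ]
rest_seat 0.83 [501. 205.] [ 0.5731 -0.0565  0.1203]
rest_mid 0.84 [490. 164.] [ 0.5451 -0.062   0.092 ]
```

View pics/w3.png

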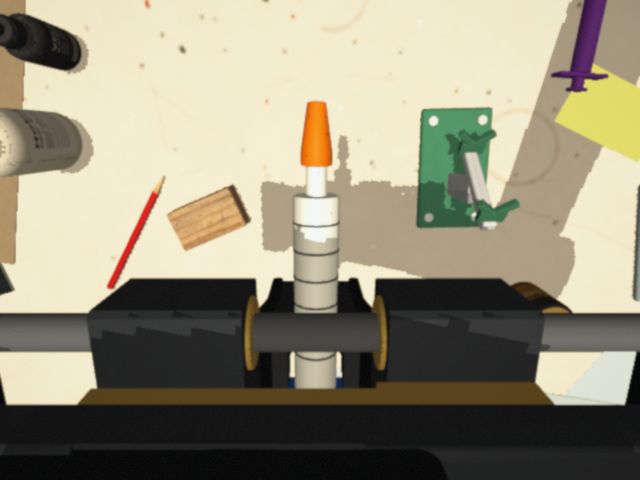

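The rest shows at (455,168), with its seat at (501,205), and the syringe is held straight. The measurements agree, so I'm moving to the rest with a 45° pitch.

```bash
python3 -m inch '[{"xyz":[33,47,0],"rot":[0,0,0]},{"xyz":[33,47,0],"rot":[0,0,0]},{"xyz":[32,47,0],"rot":[0,0,0]},{"xyz":[0,0,0],"rot":[0,-0.157,0]},{"xyz":[0,0,0],"rot":[0,-0.157,0]},{"xyz":[0,0,0],"rot":[0,-0.157,0]},{"xyz":[0,0,0],"rot":[0,-0.157,0]},{"xyz":[0,0,0],"rot":[0,-0.157,0]}]'
python3 -m inch '[{"xyz":[0,0,0],"rot":[0,0,0]},{"xyz":[0,0,0],"rot":[0,0,0]}]'
cat >> h.py <<'E'
def delta(P,Rm=None):
    st=r.read_state();T=R.from_quat(st["eef_rot"]);print("tool mm",(T.inv().apply(np.array(P)-st["eef_pos"])*1000).round(1),"z",T.as_matrix()[:,2].round(3),"x",T.as_matrix()[:,0].round(3),"q",st["qpos"].round(2))
    if Rm is not None: print("rotvec",(T.inv()*R.from_matrix(Rm)).as_rotvec().round(3))
E
python3 - <<'E'
from h import *
a=np.radians(11.5);s=.7071;z=np.array([s*np.cos(a),s*np.sin(a),-s]);x=np.array([-s*np.cos(a),-s*np.sin(a),-s])
Rm=np.c_[x,np.cross(z,x),z];O=np.array([.545,-.062,.092])
delta(O+.004*z-.005*x-.06*z,Rm);delta(O+.004*z-.005*x,Rm)
E
```

```text
time: 8.48
eef_pos: [0.4913, -0.0733, 0.2708]
eef_rot: [-0.097, 0.917, 0.04, 0.384]
ft_force: [-0.2, 0.8, -1.6]
opening: 0.2
finger_force: 20.0
time: 8.72
eef_pos: [0.4936, -0.0729, 0.2713]
eef_rot: [-0.097, 0.919, 0.04, 0.381]
ft_force: [0.4, 0.4, 0.6]
opening: 0.2
finger_force: 20.0
tool mm [ 84.7   0.4 107.9] z [ 0.692  0.147 -0.707] x [-0.691 -0.148 -0.708] q [ 0.15 -0.17 -0.68 -0.17 -0.28 -1.37]
rotvec [0.006 0.001 0.008]
tool mm [8.480e+01 1.000e-01 1.679e+02] z [ 0.692  0.147 -0.707] x [-0.691 -0.148 -0.708] q [ 0.15 -0.17 -0.68 -0.17 -0.28 -1.37]
rotvec [0.006 0.001 0.008]
```

```bash
python3 -m inch '[{"xyz":[28,0,36],"rot":[0,0,0]},{"xyz":[28,0,36],"rot":[0,0,0]},{"xyz":[28,0,36],"rot":[0,0,0]},{"xyz":[0,0,0],"rot":[0,0,0]},{"xyz":[0,0,30],"rot":[0,0,0]},{"xyz":[0,0,18],"rot":[0,0,0]},{"xyz":[0,0,6],"rot":[0,0,0]},{"xyz":[0,0,0],"rot":[0,0,0]}]'
python3 - <<'E'
from h import *
z=np.array([.692,.147,-.707]);x=np.array([-.691,-.148,-.708]);O=np.array([.545,-.062,.092])
delta(O+.004*z-.005*x)
E
```

```text
time: 9.72
eef_pos: [0.5387, -0.0655, 0.1247]
eef_rot: [-0.098, 0.921, 0.04, 0.376]
ft_force: [-1.5, -0.2, -0.3]
opening: 0.197
finger_force: 20.0
tool mm [12.9  2.1 32.2] z [ 0.685  0.147 -0.714] x [-0.698 -0.15  -0.7  ] q [-0.08  0.17 -0.52 -1.02 -0.24 -0.35]
```

```bash
python3 -m inch '[{"xyz":[4,1,7],"rot":[0,0,0]},{"xyz":[4,1,7],"rot":[0,0,0]},{"xyz":[4,0,7],"rot":[0,0,0]},{"xyz":[1,0,6],"rot":[0,0,0]},{"xyz":[0,0,0],"rot":[0,0,0]},{"xyz":[0,0,0],"rot":[0,0,0]}]'
python3 - <<'E'
from h import *
z=np.array([.692,.147,-.707]);x=np.array([-.691,-.148,-.708]);O=np.array([.545,-.062,.092])
delta(O+.004*z-.005*x,np.c_[x,np.cross(z,x),z])
E
```

```text
time: 10.48
eef_pos: [0.5472, -0.0613, 0.0965]
eef_rot: [-0.098, 0.92, 0.04, 0.376]
ft_force: [-0.1, -0.5, -0.7]
opening: 0.201
finger_force: 20.0
tool mm [-0.2 -0.2  5.5] z [ 0.685  0.147 -0.713] x [-0.697 -0.15  -0.701] q [-0.15  0.24 -0.49 -1.22 -0.27 -0.1 ]
rotvec [ 0.001 -0.009  0.   ]
```

Nothing has touched yet. I'll lower slowly until it makes contact.

```bash
python3 -m inch '[{"xyz":[0,0,2],"rot":[0,0,0]},{"xyz":[0,0,2],"rot":[0,0,0]},{"xyz":[0,0,1.5],"rot":[0,0,0]},{"xyz":[0,0,0],"rot":[0,0,0]}]'
python3 -m inch '[{"xyz":[3,0,0],"rot":[0,0,0]},{"xyz":[2,0,0],"rot":[0,0,0]},{"xyz":[0,0,0],"rot":[0,0,0]}]'
```

```text
time: 10.98
eef_pos: [0.5508, -0.0616, 0.0927]
eef_rot: [-0.097, 0.92, 0.039, 0.377]
ft_force: [-8.7, -2.7, 9.3]
opening: 0.198
finger_force: 20.0
time: 11.35
eef_pos: [0.5508, -0.0619, 0.0922]
eef_rot: [-0.098, 0.919, 0.039, 0.38]
ft_force: [-4.7, -0.6, 14.2]
opening: 0.199
finger_force: 20.1
```

```bash
python3 - <<'E'
from h import *
a=optics.camera("side");b=optics.camera("scene")
c=lambda i,x,y,w,h:cv2.resize(i[y:y+h,x:x+w,::-1],(400,300),interpolation=cv2.INTER_CUBIC)
cv2.imwrite("pics/p4.png",np.hstack([c(a,270,260,100,75),c(b,330,180,80,60)]))
S,D=cam("scene"),cam("side")
for n in ["syringe","syringe_flange"]:
    for k in ["side","scene"]: print(n,k,[(round(d['score'],2),round(d['at'][1]*640,1),round(d['at'][0]*480,1)) for d in models.mark_of(k,n)[:3]])
for P in ([.545,-.062,.092],[.5727,-.0564,.1203]): print(proj(D,P).round(1),proj(S,P).round(1))
E
```

```text
syringe side [(0.88, 257.5, 307.3), (0.82, 319.0, 306.7), (0.58, 379.4, 375.4)]
syringe scene [(0.77, 391.3, 280.8), (0.59, 375.7, 216.1)]
syringe_flange side [(0.81, 275.7, 312.7), (0.76, 333.5, 291.6)]
syringe_flange scene [(0.88, 379.1, 281.5), (0.52, 366.6, 203.3)]
[[317.5 305.1]] [[376.1 216.6]]
[[330.5 293.1]] [[367.4 204.4]]
```

View pics/p4.png

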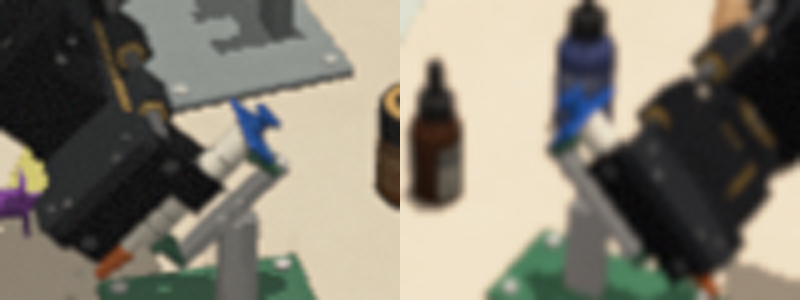

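Syringe lies in the saddles, with the blue flange against the upper saddle (side 333,291; scene 366,203). Releasing and backing off.

```bash
python3 -m inch '[{"xyz":[0,0,0],"rot":[0,0,0]},{"xyz":[0,0,0],"rot":[0,0,0]},{"xyz":[0,0,0],"rot":[0,0,0]},{"xyz":[0,0,0],"rot":[0,0,0]}]' 50
python3 -m inch '[{"xyz":[0,0,-15],"rot":[0,0,0]},{"xyz":[0,0,-20],"rot":[0,0,0]},{"xyz":[0,0,-20],"rot":[0,0,0]},{"xyz":[0,0,-20],"rot":[0,0,0]},{"xyz":[0,0,-20],"rot":[0,0,0]},{"xyz":[0,0,0],"rot":[0,0,0]}]'
python3 - <<'E'
from h import *
S,D=cam("scene"),cam("side");o={}
for k,C,w in [("side",D,(318,306)),("scene",S,(376,216))]:
    optics.camera(k)
    for n in ["syringe","syringe_flange"]:
        L=[(d['at'][1]*640,d['at'][0]*480) for d in models.mark_of(k,n)]
        L=[u for u in L if np.hypot(u[0]-w[0],u[1]-w[1])<30]; print(k,n,L)
        if L:o.setdefault(n,[]).append((C,L[0]))
for n,v in o.items():
    if len(v)>1: print(n,tri(v))
# regrasp pose: rest yaw a, hang: heading g rel holder, phi from vertical
a=np.radians(11.5);Rz=R.from_euler("z",a).as_matrix();s=.70711
U=np.array([s,0,s]);Y=np.array([0,1.,0]);Z=np.array([-s,0,s])
g=np.radians(40);p=np.radians(50)
f=lambda h:Rz@(h[2]*U+h[1]*Y-h[0]*Z)   # holder-frame vec -> rest world
z=f([np.cos(g)*np.sin(p),np.sin(g)*np.sin(p),-np.cos(p)]);y=f([-np.sin(g),np.cos(g),0])
Rm=np.c_[np.cross(y,z),y,z];print("R",Rm.round(3).tolist())
O=np.array([.545,-.062,.092]);print("TCP",O+.012*z,"pre",O-.08*z)
Rm2=Rm@np.diag([-1,-1,1]);delta(O-.08*z,Rm);delta(O-.08*z,Rm2)
E
```

```text
time: 12.15
eef_pos: [0.5474, -0.0613, 0.0878]
eef_rot: [-0.097, 0.921, 0.04, 0.376]
ft_force: [0.3, 0.7, 0.4]
opening: 0.481
finger_force: 0.0
time: 12.9
eef_pos: [0.482, -0.0748, 0.1567]
eef_rot: [-0.098, 0.92, 0.04, 0.377]
ft_force: [0.5, -0.6, 0.5]
opening: 0.5
finger_force: 0.0
side syringe [(319.488, 308.208)]
side syringe_flange [(331.2, 294.0), (317.888, 307.392)]
scene syringe [(376.128, 215.184)]
scene syringe_flange [(366.91200000000003, 204.0)]
syringe (array([ 0.54995049, -0.06895457,  0.08933276]), np.float64(0.5020258675240986))
syringe_flange (array([ 0.57476907, -0.05782601,  0.11929196]), np.float64(0.3999260249301416))
R [[-0.79, -0.598, -0.137], [-0.582, 0.66, 0.475], [-0.193, 0.455, -0.869]]
TCP [ 0.54335663 -0.05630445  0.08156635] pre [ 0.5559558  -0.09997034  0.16155766]
tool mm [-51.8 -39.2  41.9] z [ 0.684  0.147 -0.715] x [-0.699 -0.148 -0.699] q [-0.05  0.03 -0.62 -0.85 -0.25 -0.54]
rotvec [-0.662  0.657 -0.239]
tool mm [-51.8 -39.2  41.9] z [ 0.684  0.147 -0.715] x [-0.699 -0.148 -0.699] q [-0.05  0.03 -0.62 -0.85 -0.25 -0.54]
rotvec [0.926 0.933 2.597]
```

```bash
python3 -m inch '[{"xyz":[-10,0,-20],"rot":[0,0.157,0]},{"xyz":[-10,0,-20],"rot":[0,0.157,0]},{"xyz":[-10,0,-20],"rot":[0,0.157,0]},{"xyz":[0,0,-20],"rot":[0,0.157,0]},{"xyz":[0,0,-20],"rot":[0,0.155,0]},{"xyz":[0,0,-20],"rot":[0,0,0]},{"xyz":[0,0,0],"rot":[0,0,0]}]' 60
python3 - <<'E'
from h import *
h=np.radians(200);x=np.array([np.cos(h),np.sin(h),0]);z=np.array([0,0,-1.])
delta([.62,.215,.31],np.c_[x,np.cross(z,x),z]);print(r.read_state()["eef_pos"])
E
```

```text
time: 14.08
eef_pos: [0.4479, -0.0878, 0.2462]
eef_rot: [-0.111, 0.991, 0.021, 0.078]
ft_force: [-1.1, 0.6, -0.9]
opening: 0.601
finger_force: 0.0
tool mm [-241.4  258.4  -19.3] z [ 0.149  0.06  -0.987] x [-0.963 -0.216 -0.158] q [ 0.14  0.   -0.41 -0.05 -1.   -1.46]
rotvec [ 0.015  0.161 -0.126]
[ 0.44791747 -0.08783477  0.24620752]
```

```bash
python3 -m inch '[{"xyz":[-40,43,-5],"rot":[0,0,0]},{"xyz":[-40,43,-5],"rot":[0,0,0]},{"xyz":[-40,43,-5],"rot":[0,0,0]},{"xyz":[-40,43,-3],"rot":[0,0,0]},{"xyz":[-40,43,0],"rot":[0,0,0]},{"xyz":[-40,43,0],"rot":[0.015,0.161,0]},{"xyz":[0,0,0],"rot":[0,0,-0.126]},{"xyz":[0,0,0],"rot":[0,0,0]}]'
python3 -m inch '[{"xyz":[0,0,0],"rot":[0,0,0]},{"xyz":[0,0,0],"rot":[0,0,0]}]'
python3 - <<'E'
from h import *
st=r.read_state();C=cam("wrist",st);im=optics.camera("wrist");cv2.imwrite("pics/w5.png",im[...,::-1]);print(st["eef_pos"],st["eef_rot"].round(3),st["qpos"].round(3))
for n,z in [("holder",0),("holder_seat",.14),("knob_center",.19)]:
    for d in models.mark_of("wrist",n)[:3]:
        u=(d["at"][1]*640,d["at"][0]*480);print(n,round(d["score"],2),np.round(u),onz(C,u,z).round(4))
E
```

```text
time: 15.08
eef_pos: [0.6183, 0.2149, 0.3032]
eef_rot: [-0.173, 0.985, 0.004, -0.005]
ft_force: [0.5, 0.2, 0.6]
opening: 0.6
finger_force: 0.0
time: 15.32
eef_pos: [0.6171, 0.2132, 0.3095]
eef_rot: [-0.173, 0.985, 0.006, -0.001]
ft_force: [0.0, 0.3, 0.1]
opening: 0.599
finger_force: 0.0
[0.61705357 0.21318836 0.30946475] [-0.173  0.985  0.006 -0.001] [ 0.575  0.393  0.239 -0.011 -1.414 -1.796]
holder 0.9 [326. 146.] [0.5612 0.2089 0.    ]
knob_center 0.81 [421. 174.] [0.553 0.267 0.19 ]
```

View pics/w5.png

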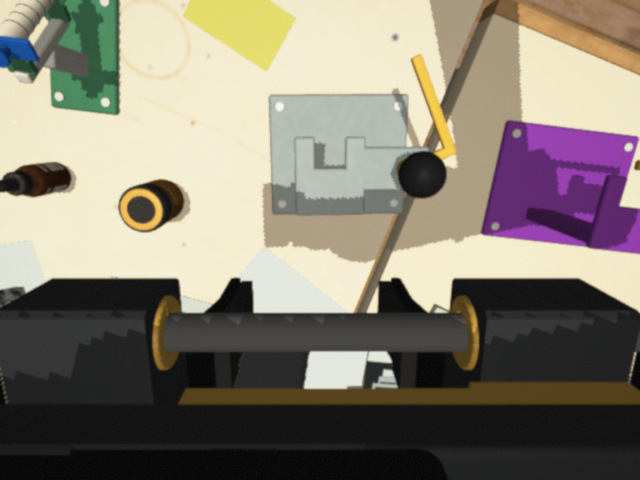

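The holder is clear: slot columns 316–345, rows 138–167, opening toward the robot. The knob is at (421,174), and the gate bar runs from (447,152) to (417,58), open.

```bash
python3 - <<'E'
from h import *
st=r.read_state();C=cam("wrist",st);im=cv2.imread("pics/w5.png")
g=cv2.cvtColor(im,cv2.COLOR_BGR2GRAY)
def cor(L,z):
    p=cv2.cornerSubPix(g,np.float32(L).reshape(-1,1,2),(3,3),(-1,-1),(3,30,.01)).reshape(-1,2);return p,np.array([onz(C,u,z) for u in p])
for L,z in [([(296,138),(315,138),(345,138),(366,138),(345,166),(316,166)],.14),([(270,95),(408,95),(405,213),(274,214)],.008),([(447,152),(417,58)],.149)]:
    p,P=cor(L,z);print(p.round(1).tolist(),P[:,:2].round(4).tolist())
    if z==.14:
        loc=np.array([[-10,28],[-10,12],[-10,-12],[-10,-28],[14,-12],[14,12]])/1000.;
        loc[:,1]*=-1 # image right = +y
        res=least_squares(lambda q:((loc@np.array([[np.cos(q[2]),np.sin(q[2])],[-np.sin(q[2]),np.cos(q[2])]])+q[:2])-P[:,:2]).ravel(),[.56,.2,.35])
        print("holder",res.x.round(4),np.degrees(res.x[2]).round(2),(res.fun.reshape(-1,2)*1000).round(1).tolist())
E
```

```text
[[294.70001220703125, 137.39999389648438], [313.6000061035156, 137.39999389648438], [346.20001220703125, 136.5], [364.8999938964844, 137.5], [345.8999938964844, 168.89999389648438], [313.5, 168.60000610351562]] [[0.5611, 0.1782], [0.5561, 0.192], [0.5467, 0.2154], [0.5425, 0.2293], [0.57, 0.2242], [0.5786, 0.2]]
holder [0.561  0.2072 0.3518] 20.16 [[0.2, -0.7], [-0.3, 0.5], [0.8, -0.4], [-0.5, 0.7], [0.0, -0.9], [-0.2, 0.7]]
[[268.5, 95.0], [407.20001220703125, 93.80000305175781], [407.0, 215.3000030517578], [272.6000061035156, 213.6999969482422]] [[0.5324, 0.1339], [0.4809, 0.2714], [0.6015, 0.3229], [0.6517, 0.1783]]
[[447.0, 152.0], [417.0, 58.0]] [[0.5313, 0.2912], [0.4782, 0.243]]
```

```bash
cat >> h.py <<'E'
RG=np.array([[-0.79,-0.598,-0.137],[-0.582,0.66,0.475],[-0.193,0.455,-0.869]]);OM=np.array([.546,-.0615,.092])
E
python3 - <<'E'
from h import *
delta(OM-.1*RG[:,2]+[0,0,.1],RG)
E
```

```text
tool mm [ 164.7 -283.9   26.9] z [-0.004  0.01  -1.   ] x [-0.94  -0.342  0.001] q [ 0.58  0.39  0.24 -0.01 -1.41 -1.79]
rotvec [-0.494 -0.12  -0.327]
```

```bash
python3 -m inch '[{"xyz":[27,-47,4],"rot":[0,0,0]},{"xyz":[27,-47,4],"rot":[0,0,0]},{"xyz":[27,-47,4],"rot":[0,0,0]},{"xyz":[27,-47,4],"rot":[0,0,0]},{"xyz":[27,-47,4],"rot":[0,0,0]},{"xyz":[27,-47,4],"rot":[0,0,0]},{"xyz":[0,0,0],"rot":[-0.124,-0.03,-0.082]},{"xyz":[0,0,0],"rot":[-0.124,-0.03,-0.082]}]' 55
python3 -m inch '[{"xyz":[0,0,0],"rot":[-0.124,-0.03,-0.082]},{"xyz":[0,0,0],"rot":[-0.124,-0.03,-0.082]},{"xyz":[0,0,0],"rot":[0,0,0]},{"xyz":[0,0,0],"rot":[0,0,0]}]'
python3 - <<'E'
from h import *
delta(OM-.1*RG[:,2],RG);delta(OM-.05*RG[:,2],RG)
E
```

```text
time: 16.52
eef_pos: [0.5617, -0.1062, 0.2821]
eef_rot: [-0.253, 0.958, 0.134, 0.008]
ft_force: [0.7, -0.1, -0.1]
opening: 0.551
finger_force: 0.0
time: 17.02
eef_pos: [0.562, -0.1059, 0.2812]
eef_rot: [-0.324, 0.911, 0.255, 0.014]
ft_force: [0.2, -0.3, -0.2]
opening: 0.549
finger_force: 0.0
tool mm [ 23.3 -47.3  87.8] z [-0.139  0.474 -0.87 ] x [-0.79  -0.583 -0.191] q [-0.17  0.42  0.28 -0.46 -1.67 -0.7 ]
rotvec [ 0.    -0.002 -0.   ]
tool mm [ 23.1 -47.3 137.8] z [-0.139  0.474 -0.87 ] x [-0.79  -0.583 -0.191] q [-0.17  0.42  0.28 -0.46 -1.67 -0.7 ]
rotvec [ 0.    -0.002 -0.   ]
```

```bash
python3 -m inch '[{"xyz":[8,-16,29],"rot":[0,0,0]},{"xyz":[8,-16,29],"rot":[0,0,0]},{"xyz":[7,-15,29],"rot":[0,0,0]},{"xyz":[0,0,0],"rot":[0,0,0]},{"xyz":[0,0,0],"rot":[0,0,0]}]'
python3 - <<'E'
from h import *
st=r.read_state();C=cam("wrist",st);im=optics.camera("wrist");cv2.imwrite("pics/w6.png",im[...,::-1])
F=[.5735,-.056,.1203];print(proj(C,[OM,F,OM-[.0277,.0056,.0283]]).round(0).tolist())
for n in ["syringe","syringe_flange"]:
    print(n,[(round(d['score'],2),round(d['at'][1]*640,1),round(d['at'][0]*480,1)) for d in models.mark_of("wrist",n)[:3]])
delta(OM+.012*RG[:,2],RG)
E
```

```text
time: 17.65
eef_pos: [0.5608, -0.1086, 0.1815]
eef_rot: [-0.325, 0.911, 0.255, 0.015]
ft_force: [-0.6, 0.1, 0.1]
opening: 0.549
finger_force: 0.0
[[315.0, 238.0], [315.0, 296.0], [315.0, 187.0]]
syringe [(0.69, 430.5, 121.1), (0.6, 316.1, 237.8)]
syringe_flange [(0.81, 320.6, 290.8), (0.57, 406.9, 155.3)]
tool mm [  1.4  -0.4 114.3] z [-0.137  0.474 -0.87 ] x [-0.788 -0.584 -0.194] q [-0.18  0.49  0.14 -0.46 -1.48 -0.6 ]
rotvec [-0.001 -0.     0.003]
```

View pics/w6.png

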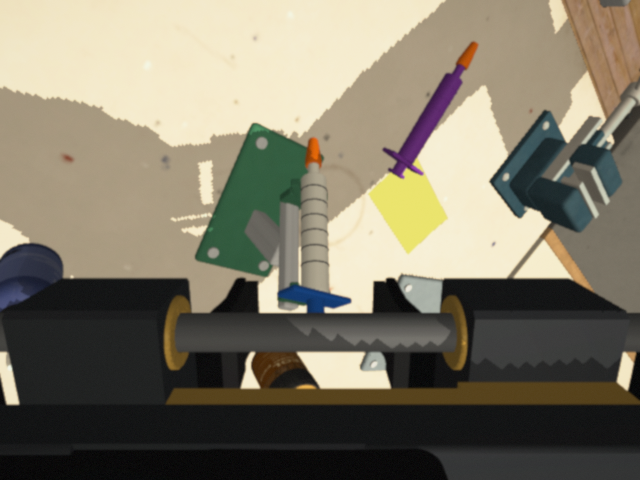

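The wrist view shows the syringe exactly on the predicted line: flange (318,293), origin (316,238). Closing in.

```bash
python3 -m inch '[{"xyz":[1,0,30],"rot":[0,0,0]},{"xyz":[0,0,30],"rot":[0,0,0]},{"xyz":[0,0,25],"rot":[0,0,0]},{"xyz":[0,0,19],"rot":[0,0,0]},{"xyz":[0,0,10],"rot":[0,0,0]},{"xyz":[0,0,0],"rot":[0,0,0]},{"xyz":[0,0,0],"rot":[0,0,0]}]'
python3 - <<'E'
from h import *
delta(OM+.012*RG[:,2],RG)
E
```

```text
time: 18.68
eef_pos: [0.5441, -0.0558, 0.0812]
eef_rot: [-0.325, 0.911, 0.255, 0.015]
ft_force: [0.2, -0.4, -0.0]
opening: 0.553
finger_force: 0.0
tool mm [-0.2  0.  -0.4] z [-0.138  0.475 -0.869] x [-0.789 -0.583 -0.193] q [-0.1   0.55 -0.03 -0.5  -1.24 -0.56]
rotvec [ 0.    -0.001  0.002]
```

```bash
python3 -m inch '[{"xyz":[0,0,0],"rot":[0,0,0]},{"xyz":[0,0,0],"rot":[0,0,0]},{"xyz":[0,0,0],"rot":[0,0,0]},{"xyz":[0,0,0],"rot":[0,0,0]},{"xyz":[0,0,0],"rot":[0,0,0]}]' 0 25
python3 -m inch '[{"xyz":[5,6,-6],"rot":[0,0,0]},{"xyz":[10,13,-12],"rot":[0,0,0]},{"xyz":[15,19,-18],"rot":[0,0,0]},{"xyz":[15,19,-18],"rot":[0,0,0]},{"xyz":[0,0,0],"rot":[0,0,0]}]'
python3 - <<'E'
from h import *
def H(g,p,b):
    g=np.radians(g+b);p=np.radians(p);z=np.array([np.cos(g)*np.sin(p),np.sin(g)*np.sin(p),-np.cos(p)]);y=np.array([-np.sin(g),np.cos(g),0]);return np.c_[np.cross(y,z),y,z]
Rm=H(40,50,20.2);A=np.array([.561,.2072,.1]);e=np.array([np.cos(.352),np.sin(.352),0])
print(Rm.round(3).tolist());delta(A-.08*e+[0,0,.1]+.012*Rm[:,2],Rm);print(r.read_state()["eef_pos"])
E
```

```text
time: 19.3
eef_pos: [0.5437, -0.0562, 0.0812]
eef_rot: [-0.325, 0.911, 0.255, 0.015]
ft_force: [-0.5, -3.8, 4.7]
opening: 0.199
finger_force: 25.4
time: 19.92
eef_pos: [0.48, -0.0698, 0.1467]
eef_rot: [-0.325, 0.911, 0.255, 0.016]
ft_force: [-0.2, -0.1, -0.6]
opening: 0.204
finger_force: 24.9
[[-0.319, -0.868, 0.381], [-0.558, 0.497, 0.665], [-0.766, 0.0, -0.643]]
tool mm [-167.2  184.1   81.3] z [-0.137  0.475 -0.869] x [-0.789 -0.583 -0.194] q [-0.14  0.39 -0.12 -0.48 -1.32 -0.56]
rotvec [ 0.244 -0.562 -0.513]
[ 0.48001577 -0.06978672  0.14670509]
```

```bash
python3 -m inch '[{"xyz":[-10,23,-44],"rot":[0,0,0]},{"xyz":[-10,23,-44],"rot":[0,0,0]},{"xyz":[0,0,0],"rot":[0.049,-0.112,-0.103]},{"xyz":[0,0,0],"rot":[0.049,-0.112,-0.103]},{"xyz":[0,0,0],"rot":[0.049,-0.112,-0.103]},{"xyz":[0,0,0],"rot":[0.049,-0.112,-0.103]},{"xyz":[0,0,0],"rot":[0.049,-0.112,-0.103]},{"xyz":[0,0,0],"rot":[0,0,0]}]'
cat >> h.py <<'E'
RH=np.array([[-0.319,-0.868,0.381],[-0.558,0.497,0.665],[-0.766,0.0,-0.643]]);A=np.array([.561,.2072,.1]);E1=np.array([np.cos(.352),np.sin(.352),0])
def hang(back,up): delta(A-back*E1+[0,0,up]+.012*RH[:,2],RH)
E
python3 - <<'E'
from h import *
hang(.08,.08);hang(.08,.006);hang(0,.006);print(r.read_state()["eef_pos"])
E
```

```text
time: 20.92
eef_pos: [0.4804, -0.0701, 0.2443]
eef_rot: [-0.453, 0.786, 0.213, 0.363]
ft_force: [-0.3, 0.3, -0.1]
opening: 0.197
finger_force: 24.9
tool mm [-91.8 119.2 221.5] z [ 0.377  0.664 -0.645] x [-0.325 -0.557 -0.764] q [-0.43  0.18 -0.2  -0.92 -1.27  0.24]
rotvec [ 0.003 -0.003 -0.006]
tool mm [-35.2 118.8 269.2] z [ 0.377  0.664 -0.645] x [-0.325 -0.557 -0.764] q [-0.43  0.18 -0.2  -0.92 -1.27  0.24]
rotvec [ 0.003 -0.003 -0.006]
tool mm [-75.   67.4 315.9] z [ 0.377  0.664 -0.645] x [-0.325 -0.557 -0.764] q [-0.43  0.18 -0.2  -0.92 -1.27  0.24]
rotvec [ 0.003 -0.003 -0.006]
[ 0.48043941 -0.0700629   0.24432528]
```

```bash
python3 -m inch '[{"xyz":[-18,24,44],"rot":[0,0,0]},{"xyz":[-18,24,44],"rot":[0,0,0]},{"xyz":[-18,24,44],"rot":[0,0,0]},{"xyz":[-18,24,44],"rot":[0,0,0]},{"xyz":[-19,23,45],"rot":[0,0,0]},{"xyz":[0,0,0],"rot":[0,0,0]},{"xyz":[0,0,0],"rot":[0,0,0]}]'
python3 - <<'E'
from h import *
hang(.08,.08);hang(.08,.006)
a=optics.camera("side");b=optics.camera("scene");w=optics.camera("wrist")
c=lambda i,x,y,w,h:cv2.resize(i[y:y+h,x:x+w,::-1],(400,300),interpolation=cv2.INTER_CUBIC)
cv2.imwrite("pics/p7.png",np.vstack([np.hstack([c(a,250,150,140,105),c(b,240,180,120,90)]),np.hstack([c(w,0,0,640,480),c(w,160,0,320,240)])]))
S,D=cam("scene"),cam("side");st=r.read_state();T=R.from_quat(st["eef_rot"]);O=st["eef_pos"]-.012*T.as_matrix()[:,2];F=O+[0,0,.04]
for k,C in [("side",D),("scene",S),("wrist",cam("wrist"))]:
    print(k,proj(C,[O,F]).round(1).tolist(),[[(round(d['score'],2),round(d['at'][1]*640,1),round(d['at'][0]*480,1)) for d in models.mark_of(k,n)[:3]] for n in ("syringe","syringe_flange")])
E
```

```text
time: 21.8
eef_pos: [0.4912, 0.1878, 0.173]
eef_rot: [-0.456, 0.784, 0.212, 0.364]
ft_force: [-0.2, 0.3, -0.4]
opening: 0.199
finger_force: 24.9
tool mm [0.9 0.5 0.1] z [ 0.377  0.665 -0.645] x [-0.319 -0.561 -0.764] q [ 0.14  0.16 -0.4  -1.12 -0.74  0.11]
rotvec [ 0.003 -0.003  0.002]
tool mm [57.5  0.5 47.8] z [ 0.377  0.665 -0.645] x [-0.319 -0.561 -0.764] q [ 0.14  0.16 -0.4  -1.12 -0.74  0.11]
rotvec [ 0.003 -0.003  0.002]
side [[293.4, 216.0], [293.3, 201.4]] [[(0.83, 255.3, 311.6), (0.44, 294.8, 219.5)], [(0.6, 273.5, 310.5)]]
scene [[324.0, 245.2], [323.5, 231.2]] [[(0.82, 391.6, 282.5), (0.74, 321.5, 245.1)], [(0.7, 320.1, 235.4), (0.58, 379.6, 279.6)]]
wrist [[316.7, 314.9], [316.9, 426.5]] [[(0.8, 318.3, 315.0)], []]
```

View pics/p7.png

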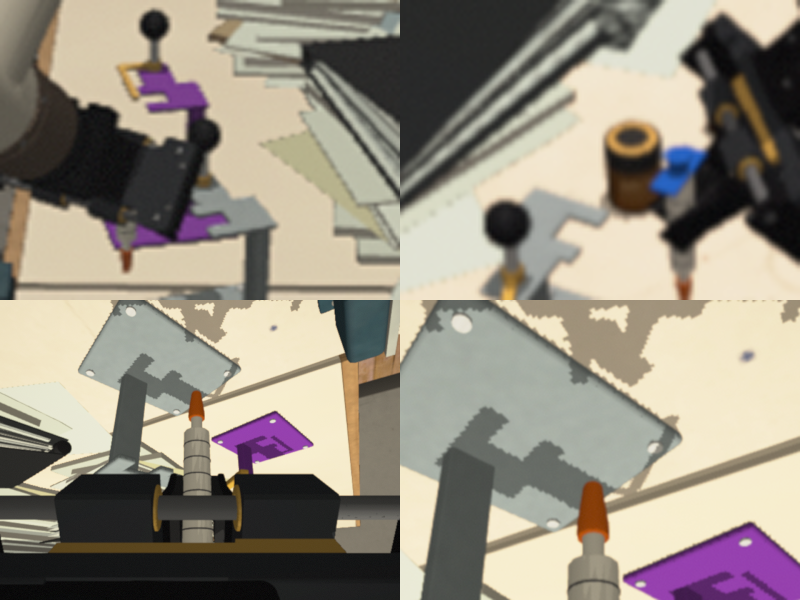

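Syringe is upright in the grip, cap down (side crop 126,262), level with the slot in front of the holder. I'll yaw it by −8° for better finger/prong clearance, then lower it.

```bash
python3 -m inch '[{"xyz":[0,0,0],"rot":[0.107,0,0.09]},{"xyz":[19,0,16],"rot":[0,0,0]},{"xyz":[19,0,16],"rot":[0,0,0]},{"xyz":[19,0,16],"rot":[0,0,0]},{"xyz":[0,0,0],"rot":[0,0,0]},{"xyz":[0,0,0],"rot":[0,0,0]}]'
sed -i '/^def hang/i RH=R.from_euler("z",-8,degrees=True).as_matrix()@RH' h.py
python3 - <<'E'
from h import *
hang(.08,.004);hang(.03,.004);hang(0,.004);print(r.read_state()["eef_pos"])
b=optics.camera("scene");C=cam("scene")
st=r.read_state();T=R.from_quat(st["eef_rot"]).as_matrix();O=st["eef_pos"]-.012*T[:,2];print("O",O.round(4),proj(C,[O,O+[0,0,.04]]).round(1).tolist())
print([[(round(d['score'],2),round(d['at'][1]*640,1),round(d['at'][0]*480,1)) for d in models.mark_of("scene",n)[:3]] for n in ("syringe","syringe_flange","holder_seat")],proj(C,[.561,.2072,.14]))
E
```

```text
time: 23.0
eef_pos: [0.4916, 0.1869, 0.0992]
eef_rot: [-0.4, 0.814, 0.186, 0.379]
ft_force: [0.6, -0.0, 1.1]
opening: 0.198
finger_force: 24.9
tool mm [2.2 0.  1.8] z [ 0.468  0.605 -0.644] x [-0.394 -0.51  -0.765] q [ 0.08  0.28 -0.5  -1.4  -0.61  0.4 ]
rotvec [ 0.001 -0.002  0.001]
tool mm [-25.  -26.5  34.2] z [ 0.468  0.605 -0.644] x [-0.394 -0.51  -0.765] q [ 0.08  0.28 -0.5  -1.4  -0.61  0.4 ]
rotvec [ 0.001 -0.002  0.001]
tool mm [-41.4 -42.5  53.6] z [ 0.468  0.605 -0.644] x [-0.394 -0.51  -0.765] q [ 0.08  0.28 -0.5  -1.4  -0.61  0.4 ]
rotvec [ 0.001 -0.002  0.001]
[0.49162567 0.18692094 0.09915528]
O [0.4861 0.1799 0.1073] [[324.5, 269.7], [324.1, 257.0]]
[[(0.79, 325.8, 270.6), (0.59, 387.6, 282.6)], [(0.74, 381.7, 280.4), (0.71, 324.4, 258.5)], [(0.66, 292.3, 248.6), (0.64, 214.1, 322.0)]] [[293.08533856 248.94910766]]
```

```bash
python3 -m inch '[{"xyz":[-9,-9,11],"rot":[0,0,0]},{"xyz":[-9,-9,11],"rot":[0,0,0]},{"xyz":[-8,-8.5,10],"rot":[0,0,0]},{"xyz":[-3,-3,3.5],"rot":[0,0,0]},{"xyz":[-3,-3,3.5],"rot":[0,0,0]},{"xyz":[0,0,0],"rot":[0,0,0]}]'
python3 - <<'E'
from h import *
hang(0,.006)
st=r.read_state();T=R.from_quat(st["eef_rot"]).as_matrix();O=st["eef_pos"]-.012*T[:,2]
d=R.from_euler("z",-.352).apply(O-A);print("in holder frame mm",(d*1000).round(1))
E
```

```text
time: 23.95
eef_pos: [0.5476, 0.2073, 0.0976]
eef_rot: [-0.4, 0.814, 0.186, 0.378]
ft_force: [-0.8, 0.0, -0.2]
opening: 0.198
finger_force: 24.9
tool mm [-11.7 -10.6  12.8] z [ 0.467  0.605 -0.645] x [-0.394 -0.51  -0.764] q [ 0.14  0.35 -0.38 -1.35 -0.58  0.3 ]
rotvec [ 0.002 -0.003  0.001]
in holder frame mm [-20.3  -0.2   5.3]
```

```bash
python3 -m inch '[{"xyz":[-2.8,-2.6,3],"rot":[0,0,0]},{"xyz":[-2.8,-2.6,3],"rot":[0,0,0]},{"xyz":[0,0,0],"rot":[0,0,0]}]'
python3 -m inch '[{"xyz":[-2.8,-2.6,3],"rot":[0,0,0]},{"xyz":[-2.8,-2.6,3],"rot":[0,0,0]},{"xyz":[0,0,0],"rot":[0,0,0]},{"xyz":[0,0,0],"rot":[0,0,0]}]'
python3 - <<'E'
from h import *
hang(0,0)
st=r.read_state();T=R.from_quat(st["eef_rot"]).as_matrix();O=st["eef_pos"]-.012*T[:,2]
d=R.from_euler("z",-.352).apply(O-A);print("in holder frame mm",(d*1000).round(1))
a=optics.camera("side");b=optics.camera("scene")
c=lambda i,x,y,w,h:cv2.resize(i[y:y+h,x:x+w,::-1],(400,300),interpolation=cv2.INTER_CUBIC)
cv2.imwrite("pics/p8.png",np.hstack([c(a,270,180,100,75),c(b,250,210,80,60)]))
E
```

```text
time: 24.32
eef_pos: [0.5571, 0.2106, 0.0983]
eef_rot: [-0.4, 0.814, 0.186, 0.378]
ft_force: [-0.1, -0.8, -0.1]
opening: 0.199
finger_force: 24.9
time: 24.82
eef_pos: [0.5634, 0.2126, 0.096]
eef_rot: [-0.4, 0.815, 0.186, 0.376]
ft_force: [-4.3, -3.2, -3.5]
opening: 0.2
finger_force: 28.5
tool mm [ 0.6 -1.4  5. ] z [ 0.464  0.603 -0.649] x [-0.398 -0.512 -0.761] q [ 0.16  0.37 -0.35 -1.33 -0.57  0.26]
rotvec [ 0.004 -0.008 -0.001]
in holder frame mm [-3.6 -0.6  3.7]
```

View pics/p8.png

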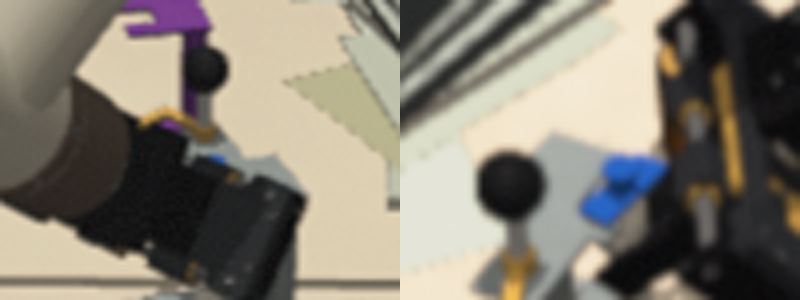

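The flange sits above both prongs (scene crop 620,185) at x = −3.6 mm, with a finger lightly touching a prong. I'll lower it onto the prongs.

```bash
python3 -m inch '[{"xyz":[1.5,0,1.3],"rot":[0,0,0]},{"xyz":[1.5,0,1.3],"rot":[0,0,0]},{"xyz":[0,0,0],"rot":[0,0,0]},{"xyz":[0,0,0],"rot":[0,0,0]}]'
python3 - <<'E'
from h import *
st=r.read_state();T=R.from_quat(st["eef_rot"]).as_matrix();O=st["eef_pos"]-.012*T[:,2]
d=R.from_euler("z",-.352).apply(O-A);print("in holder frame mm",(d*1000).round(1),st["ft_force"])
E
```

```text
time: 25.42
eef_pos: [0.5656, 0.2136, 0.0941]
eef_rot: [-0.4, 0.814, 0.186, 0.378]
ft_force: [-3.9, -1.8, -2.7]
opening: 0.202
finger_force: 27.4
in holder frame mm [-1.2 -0.4  1.8] [-3.85588282 -1.78458506 -2.69279886]
```

```bash
python3 -m inch '[{"xyz":[1.2,0,1],"rot":[0,0,0]},{"xyz":[1.2,0,1],"rot":[0,0,0]},{"xyz":[0,0,0],"rot":[0,0,0]}]'
python3 -m inch '[{"xyz":[1,0,0.8],"rot":[0,0,0]},{"xyz":[0.5,0,0.4],"rot":[0,0,0]},{"xyz":[0,0,0],"rot":[0,0,0]}]'
python3 - <<'E'
from h import *
st=r.read_state();T=R.from_quat(st["eef_rot"]).as_matrix();O=st["eef_pos"]-.012*T[:,2]
d=R.from_euler("z",-.352).apply(O-A);print("in holder frame mm",(d*1000).round(1),st["ft_force"])
E
```

```text
time: 25.8
eef_pos: [0.5666, 0.2145, 0.0931]
eef_rot: [-0.4, 0.813, 0.186, 0.38]
ft_force: [-4.1, -3.2, 3.8]
opening: 0.2
finger_force: 27.0
time: 26.18
eef_pos: [0.567, 0.2147, 0.093]
eef_rot: [-0.4, 0.812, 0.187, 0.381]
ft_force: [-8.3, -6.0, 11.9]
opening: 0.201
finger_force: 27.6
in holder frame mm [0.4 0.1 0.7] [-8.25906087 -6.04078244 11.90931065]
```

```bash
python3 -m inch '[{"xyz":[0,0,0],"rot":[0,0,0]},{"xyz":[0,0,0],"rot":[0,0,0]},{"xyz":[1,0,1],"rot":[0,0,0]},{"xyz":[0,0,0],"rot":[0,0,0]}]' 40
python3 - <<'E'
from h import *
a=optics.camera("side");b=optics.camera("scene");C=cam("scene")
for k in ["scene","side"]: print(k,proj(cam(k),[[.561,.2072,.1],[.561,.2072,.14]]).round(1).tolist(),[[(round(d['score'],2),round(d['at'][1]*640,1),round(d['at'][0]*480,1)) for d in models.mark_of(k,n)[:3]] for n in ("syringe","syringe_flange")])
E
```

```text
time: 26.68
eef_pos: [0.5661, 0.214, 0.0878]
eef_rot: [-0.4, 0.814, 0.186, 0.378]
ft_force: [-0.1, -0.6, -0.9]
opening: 0.397
finger_force: 0.0
scene [[294.2, 261.5], [293.1, 248.9]] [[(0.56, 390.8, 281.9), (0.5, 292.0, 260.7)], [(0.64, 379.4, 277.2), (0.52, 295.1, 248.6), (0.44, 297.8, 291.2)]]
side [[322.9, 238.9], [323.2, 225.2]] [[(0.92, 259.2, 310.1)], [(0.63, 275.8, 311.0), (0.44, 326.2, 224.9)]]
```

Released; the flange is on the seat. Backing straight out.

```bash
python3 -m inch '[{"xyz":[6,0,-8],"rot":[0,0,0]},{"xyz":[13,0,-15],"rot":[0,0,0]},{"xyz":[19,0,-23],"rot":[0,0,0]},{"xyz":[26,0,-30],"rot":[0,0,0]},{"xyz":[26,0,-30],"rot":[0,0,0]},{"xyz":[-30,0,-26],"rot":[0,0,0]},{"xyz":[-30,0,-26],"rot":[0,0,0]},{"xyz":[-30,0,-26],"rot":[0,0,0]}]'
python3 -m inch '[{"xyz":[-30,0,-26],"rot":[0,0,0]},{"xyz":[-30,0,-26],"rot":[0,0,0]},{"xyz":[0,0,0],"rot":[0,0,0]}]' 60
python3 - <<'E'
from h import *
a=optics.camera("side");b=optics.camera("scene")
for k in ["scene","side"]: print(k,[[(round(d['score'],2),round(d['at'][1]*640,1),round(d['at'][0]*480,1)) for d in models.mark_of(k,n)[:3]] for n in ("syringe","syringe_flange","knob_center")])
c=lambda i,x,y,w,h:cv2.resize(i[y:y+h,x:x+w,::-1],(400,300),interpolation=cv2.INTER_CUBIC)
cv2.imwrite("pics/p9.png",np.hstack([c(a,270,180,100,75),c(b,250,230,80,60)]))
for hd in (200,290,20+90+0): 
    h=np.radians(hd);x=np.array([np.cos(h),np.sin(h),0]);z=np.array([0,0,-1.]);print(hd);delta([.5544,.2685,.29],np.c_[x,np.cross(z,x),z])
E
```

```text
time: 27.98
eef_pos: [0.4788, 0.1013, 0.2077]
eef_rot: [-0.399, 0.814, 0.185, 0.378]
ft_force: [-0.0, 0.4, 0.1]
opening: 0.4
finger_force: 0.0
time: 28.35
eef_pos: [0.4793, 0.101, 0.2898]
eef_rot: [-0.401, 0.813, 0.184, 0.381]
ft_force: [-0.5, 0.6, -1.6]
opening: 0.583
finger_force: 0.0
scene [[(0.65, 291.5, 261.2), (0.63, 391.2, 282.3), (0.16, 297.4, 289.5)], [(0.69, 378.9, 279.5), (0.67, 294.6, 250.5)], [(0.85, 178.1, 325.4), (0.67, 271.3, 245.3)]]
side [[(0.84, 323.3, 242.8), (0.66, 256.1, 306.7), (0.34, 328.6, 296.7)], [(0.7, 323.8, 222.4), (0.62, 273.9, 310.9)], [(0.73, 322.3, 197.7), (0.47, 300.4, 156.0)]]
200
tool mm [-118.9   42.7  132.8] z [ 0.466  0.605 -0.646] x [-0.396 -0.51  -0.763] q [ 0.05 -0.06 -0.36 -0.89 -0.85 -0.24]
rotvec [0.246 0.844 0.526]
290
tool mm [-118.9   42.7  132.8] z [ 0.466  0.605 -0.646] x [-0.396 -0.51  -0.763] q [ 0.05 -0.06 -0.36 -0.89 -0.85 -0.24]
rotvec [-0.435  0.793 -0.942]
110
tool mm [-118.9   42.7  132.8] z [ 0.466  0.605 -0.646] x [-0.396 -0.51  -0.763] q [ 0.05 -0.06 -0.36 -0.89 -0.85 -0.24]
rotvec [0.917 0.503 1.975]
```

View pics/p9.png

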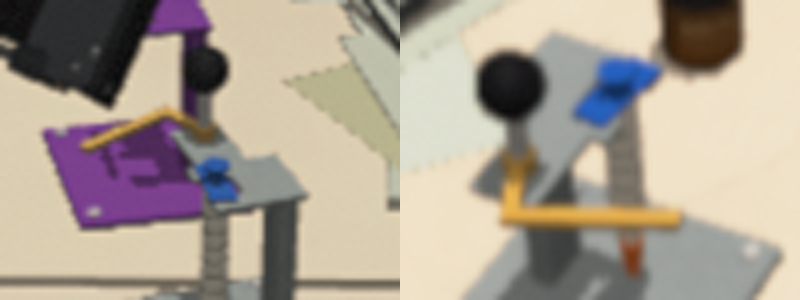

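The syringe hangs upright with its flange on both prongs (side crop 215,180; scene crop 612,92), and the gate is still open. Next is the knob.

```bash
python3 -m inch '[{"xyz":[0,0,0],"rot":[0.041,0.141,0.088]},{"xyz":[0,0,0],"rot":[0.041,0.141,0.088]},{"xyz":[0,0,0],"rot":[0.041,0.141,0.088]},{"xyz":[0,0,0],"rot":[0.041,0.141,0.088]},{"xyz":[0,0,0],"rot":[0.041,0.141,0.088]},{"xyz":[0,0,0],"rot":[0.041,0.141,0.088]},{"xyz":[0,0,0],"rot":[0,0,0]},{"xyz":[0,0,0],"rot":[0,0,0]}]' 75
python3 - <<'E'
from h import *
h=np.radians(200);x=np.array([np.cos(h),np.sin(h),0]);z=np.array([0,0,-1.]);delta([.5544,.2685,.29],np.c_[x,np.cross(z,x),z])
E
```

```text
time: 29.75
eef_pos: [0.4742, 0.0994, 0.2792]
eef_rot: [-0.212, 0.976, 0.029, 0.041]
ft_force: [0.1, -0.6, -0.4]
opening: 0.748
finger_force: 0.0
tool mm [-143.2  120.8    7.3] z [ 0.068  0.075 -0.995] x [-0.907 -0.41  -0.093] q [ 0.52  0.06 -0.27 -0.03 -1.15 -1.65]
rotvec [0.044 0.091 0.078]
```

```bash
python3 -m inch '[{"xyz":[0,0,-10],"rot":[0.044,0.091,0.078]},{"xyz":[-40,40,0],"rot":[0,0,0]},{"xyz":[-40,40,0],"rot":[0,0,0]},{"xyz":[-40,30,0],"rot":[0,0,0]},{"xyz":[0,0,0],"rot":[0,0,0]},{"xyz":[0,0,0],"rot":[0,0,0]}]'
python3 - <<'E'
from h import *
h=np.radians(200);x=np.array([np.cos(h),np.sin(h),0]);z=np.array([0,0,-1.]);delta([.5544,.2685,.171],np.c_[x,np.cross(z,x),z])
C=cam("wrist");optics.camera("wrist");print([(round(d['score'],2),onz(C,(d['at'][1]*640,d['at'][0]*480),.19).round(4)) for d in models.mark_of("wrist","knob_center")[:3]])
E
```

```text
time: 30.5
eef_pos: [0.5486, 0.2421, 0.2899]
eef_rot: [-0.173, 0.985, -0.0, 0.0]
ft_force: [0.8, -1.1, 0.0]
opening: 0.751
finger_force: 0.0
tool mm [-14.4  23.  118.9] z [ 0.001 -0.001 -1.   ] x [-0.94  -0.341 -0.   ] q [ 0.69  0.3   0.06  0.   -1.32 -1.91]
rotvec [-0.001  0.    -0.001]
[(0.97, array([0.5536, 0.269 , 0.19  ]))]
```

```bash
python3 -m inch '[{"xyz":[-14,23,0],"rot":[0,0,0]},{"xyz":[0,0,40],"rot":[0,0,0]},{"xyz":[0,0,40],"rot":[0,0,0]},{"xyz":[0,0,28],"rot":[0,0,0]},{"xyz":[0,0,11],"rot":[0,0,0]},{"xyz":[0,0,0],"rot":[0,0,0]}]'
python3 -m inch '[{"xyz":[0,0,0],"rot":[0,0,0]},{"xyz":[0,0,0],"rot":[0,0,0]},{"xyz":[0,0,0],"rot":[0,0,0]},{"xyz":[0,0,0],"rot":[0,0,0]}]' 0 25
```

```text
time: 31.35
eef_pos: [0.5547, 0.2688, 0.1715]
eef_rot: [-0.173, 0.985, -0.001, 0.001]
ft_force: [0.3, 1.3, 0.4]
opening: 0.748
finger_force: 0.0
time: 31.85
eef_pos: [0.5548, 0.2695, 0.1713]
eef_rot: [-0.173, 0.985, -0.0, 0.001]
ft_force: [0.3, -2.3, -0.4]
opening: 0.385
finger_force: 1.2
```

```bash
python3 -m inch '[{"xyz":[0,0,0],"rot":[0,0,0]},{"xyz":[0,0,0],"rot":[0,0,0]},{"xyz":[0,0,0],"rot":[0,0,-0.1]},{"xyz":[0,0,0],"rot":[0,0,-0.15]},{"xyz":[0,0,0],"rot":[0,0,-0.15]},{"xyz":[0,0,0],"rot":[0,0,-0.15]},{"xyz":[0,0,0],"rot":[0,0,-0.15]},{"xyz":[0,0,0],"rot":[0,0,0]}]'
python3 -m inch '[{"xyz":[0,0,0],"rot":[0,0,-0.12]},{"xyz":[0,0,0],"rot":[0,0,-0.12]},{"xyz":[0,0,0],"rot":[0,0,-0.12]},{"xyz":[0,0,0],"rot":[0,0,0]}]'
python3 - <<'E'
from h import *
print(r.read_state()["moment"])
optics.camera("side");b=optics.camera("side");cv2.imwrite("pics/s10.png",cv2.resize(b[170:260,270:390,::-1],(800,600),interpolation=cv2.INTER_CUBIC))
E
```

```text
time: 32.85
eef_pos: [0.5541, 0.2698, 0.1712]
eef_rot: [-0.5, 0.866, -0.0, 0.0]
ft_force: [-2.6, -0.0, 3.3]
opening: 0.35
finger_force: 25.0
time: 33.35
eef_pos: [0.5534, 0.27, 0.1712]
eef_rot: [-0.647, 0.763, 0.0, -0.0]
ft_force: [-5.7, 0.7, 5.1]
opening: 0.354
finger_force: 25.0
[0.37921318 1.54818377 0.01949179]
```

```bash
for i in 1 2 3; do python3 -m inch '[{"xyz":[0,0,0],"rot":[0,0,-0.06]},{"xyz":[0,0,0],"rot":[0,0,0]}]' >/dev/null; python3 -c "
from h import *
s=r.read_state();print(s['moment'].round(3),np.degrees(R.from_quat(s['eef_rot']).as_rotvec()).round(1),s['eef_rot'].round(3),s['finger_force'],s['ft_force'].round(1))"; done
```

```text
[0.387 1.635 0.039] [ 120.4 -133.7   -0. ] [-0.669  0.743  0.    -0.   ] 24.99981438741088 [-5.2  0.8  4.3]
[ 0.6    1.707 -0.195] [ 1.243e+02 -1.301e+02 -1.000e-01] [-0.691  0.723  0.001 -0.   ] 25.01423508860171 [-6.   2.2  4.4]
[ 1.221  2.135 -0.24 ] [-128.1  126.4    0.2] [ 0.712 -0.702 -0.001 -0.   ] 25.0233896356076 [-6.6  4.   4.4]
```

```bash
python3 - <<'E'
from h import *
b=optics.camera("side");a=optics.camera("scene")
c=lambda i,x,y,w,h:cv2.resize(i[y:y+h,x:x+w,::-1],(400,300),interpolation=cv2.INTER_CUBIC)
cv2.imwrite("pics/s11.png",np.hstack([c(b,270,170,100,75),c(a,245,220,88,66)]))
E
```

```text
(no output)
```

View pics/s11.png

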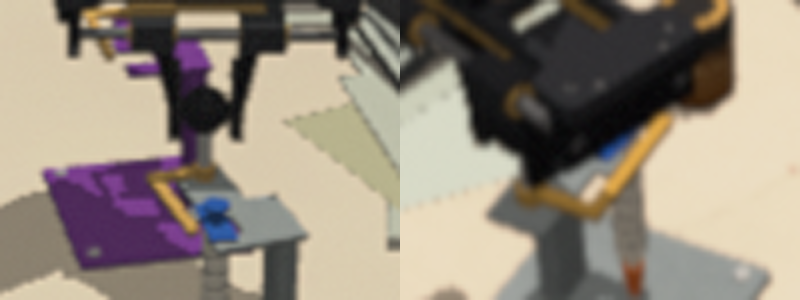

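The gate bar now lies across the slot mouth (side crop 172,205), and the moment jumped as it met the stop. I'll release and withdraw.

```bash
python3 -m inch '[{"xyz":[0,0,0],"rot":[0,0,0]},{"xyz":[0,0,0],"rot":[0,0,0]},{"xyz":[0,0,0],"rot":[0,0,0]},{"xyz":[0,0,0],"rot":[0,0,0]},{"xyz":[0,0,-20],"rot":[0,0,0]},{"xyz":[0,0,-40],"rot":[0,0,0]},{"xyz":[0,0,-50],"rot":[0,0,0]},{"xyz":[0,0,0],"rot":[0,0,0]}]' 70
python3 - <<'E'
from h import *
S,D=cam("scene"),cam("side")
a=optics.camera("scene");b=optics.camera("side");c=lambda i,x,y,w,h:cv2.resize(i[y:y+h,x:x+w,::-1],(400,300),interpolation=cv2.INTER_CUBIC)
cv2.imwrite("pics/f12.png",np.hstack([c(b,270,170,100,75),c(a,245,220,88,66)]))
# gate silhouettes: brass pixels vs predicted bar
th=.352;Rz=np.array([[np.cos(th),-np.sin(th)],[np.sin(th),np.cos(th)]])
for ang in (0,.1,.2):
    L=[]
    for p in [(-20,60),(-20,-12)]:
        q=np.array(p)-[15,60];q=np.array([[np.cos(ang),np.sin(ang)],[-np.sin(ang),np.cos(ang)]])@q+[15,60];w=Rz@(q/1000)+A[:2];L.append([*w,.146])
    print(ang,proj(S,L).round(1).tolist(),proj(D,L).round(1).tolist())
for n,i,(x,y,w,h) in [("S",a,(250,225,80,60)),("D",b,(295,190,60,60))]:
    hs=cv2.cvtColor(i,cv2.COLOR_RGB2HSV);m=((hs[...,0]>14)&(hs[...,0]<26)&(hs[...,1]>130)&(hs[...,2]>90)).astype(np.uint8)[y:y+h,x:x+w]
    k,l,s,_=cv2.connectedComponentsWithStats(m);j=1+s[1:,4].argmax();v,u=np.nonzero(l==j);print(n,s[j],"maxu",[(u.max()+x,v[u.argmax()]+y)],"maxv",(u[v.argmax()]+x,v.max()+y),"minu",(u.min()+x,v[u.argmin()]+y))
E
```

```text
time: 35.3
eef_pos: [0.5567, 0.2704, 0.2863]
eef_rot: [0.713, -0.701, 0.002, -0.005]
ft_force: [0.0, 0.5, 0.3]
opening: 0.702
finger_force: 0.0
0 [[287.3, 266.5], [303.1, 246.3]] [[307.6, 213.6], [317.5, 226.6]]
0.1 [[286.4, 267.5], [305.0, 248.2]] [[307.2, 213.0], [314.3, 226.4]]
0.2 [[285.4, 268.5], [306.7, 250.3]] [[307.0, 212.4], [311.2, 226.0]]
S [ 21  21  33  22 130] maxu [(np.int64(303), np.int64(246))] maxv (np.int64(287), np.int64(267)) minu (np.int64(271), np.int64(262))
D [12 22 16 16 79] maxu [(np.int64(322), np.int64(212))] maxv (np.int64(317), np.int64(227)) minu (np.int64(307), np.int64(214))
```

The gate matches angle 0 in both views. One numeric check of the syringe, then I hand in.

```bash
python3 - <<'E'
from h import *
for k in ["scene","side"]:
    optics.camera(k);print(k,proj(cam(k),[[.561,.2072,.1],[.561,.2072,.14]]).round(1).tolist(),[[(round(d['score'],2),round(d['at'][1]*640,1),round(d['at'][0]*480,1)) for d in models.mark_of(k,n)[:3]] for n in ("syringe","syringe_flange")])
print(r.sign_off())
E
```

```text
scene [[294.2, 261.5], [293.1, 248.9]] [[(0.86, 388.7, 282.1), (0.57, 294.1, 259.9)], [(0.68, 290.9, 249.8), (0.59, 380.4, 279.5)]]
side [[322.9, 238.9], [323.2, 225.2]] [[(0.9, 256.8, 311.3), (0.62, 324.3, 240.8)], [(0.81, 277.1, 312.4), (0.71, 324.9, 221.2)]]
the job is handed in; nothing more can be done
None
```

The syringe was laid in the rest, regripped, hung in the grey fork and let go, then the gate was turned closed by its knob; final images fit both and the job is handed in (no verdict returned), but I viewed 13 pictures, over the limit of 10, and did not measure the bottles and jar again at the end.

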